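# Switch the stall radio on and click its preset wheel on by one

### The job

Get the stall's radio playing its next preset station: with a fingertip, gently press the round button on its top all the way in and let it spring back out, then roll the knurled wheel at the other end of the radio's top on by one click, the exposed top of the wheel moving away from the button, and leave it resting in that next notch. Nothing is to be gripped or lifted: the radio stays standing where it is, and everything round and on it stays where it stands.

Things in the scene. Friction and masses are not known exactly. Their poses are not given: they have to be found in the camera images.
- radio: Light grey portable radio, 90 deep x 260 wide x 140 mm high, 1.4 kg, standing loose, speaker front towards the robot. Origin: centre of its underside. x: front to back; y: along its width to the button's end; z up. On its flat top: button at y=+75, wheel at y=-75, both at x=0; a loose matchbox between them; along the back edge (x=+36) a folded aerial, 6 mm high; a handle folded down behind.
- wheel_crown (a point): Top point of the knurled thumbwheel (fixed to the radio, does not turn): 9 mm above the radio's top, 149 mm above the counter. Wheel radius 26 mm, 18 mm wide, axle along the radio's x; it stands out of a slot between two ribs 4 mm high, 50 mm long. A fingertip pressed lightly (3 to 8 N) on the crown and drawn along the radio's y rolls it.
- wheel (a joint): Turn of the wheel, rad: 0 at the start, in a notch; grows as the crown moves to the radio's -y, away from the button. Notches 0.524 rad apart (13.6 mm of rim), -0.524 to 1.047; next: 0.524. Springs into the nearest notch when let go; 1.3 N along the rim passes the hump half-way. A white line on it starts a notch to the button's side; in the next notch it is on the crown, at the widest dark rib marks.
- button_top (a point): Centre of the top face of the round push button, 22 mm across, 6 mm above the radio's top at rest (146 mm above the counter); moves with the button. 150 mm from the wheel along the radio.
- button (a joint): Travel of the button, m: 0 out, 0.004 fully in; a spring (1.5 N at rest, 4 N fully in) pushes it back out.
- matchbox: Bystander: matchbox, 36 x 54 x 15 mm, lying loose on the radio's top midway between button and wheel. Origin: centre of its underside.
- jar: Bystander: screw-top jar, 80 mm across, 125 mm high, beside the radio's wheel end. Origin: centre of its underside.
- mug: Bystander: white mug, 80 mm across, 85 mm high, beside the radio's button end. Origin: centre of its underside.
- calculator: Bystander: flat calculator, 130 x 85 x 16 mm, in front of the radio. Origin: centre of its underside.
- tape: Bystander: roll of packing tape lying flat, 96 mm across, 45 mm high, in front of the radio. Origin: centre of its underside.
- stapler: Bystander: stapler, 130 mm long, 51 mm high, behind the radio at the button end. Origin: centre of its underside.
- milk_can: Bystander: food can, 74 mm across, 85 mm high, behind the radio. Origin: centre of its underside.
- sauce: Bystander: sauce bottle, 60 mm across, 185 mm high, behind the radio. Origin: centre of its underside.

How it is judged:
By the outcome, as a careful person would: the job done as asked, in the order asked, and still so for the second after the job is handed in, with the robot touching nothing.
It also fails if it takes over 40 s, if anything falls off the work surface, if the arm or the gripper's body presses on something with over 40 N, if the wrist force passes 120 N, or if a joint passes its speed limit or range.

### The arm

A 6-joint arm with a two-finger parallel gripper is mounted at the origin on the work surface. World frame = base frame: x ahead of the robot, y to its left, z up, the work surface at z = 0. Lengths are in m, angles in rad, forces in N, time in s.
With the tool pointing down it reaches from about 0.225 to 0.875 m from the base axis. Payload 3.4 kg.
Tool frame: the origin (TCP) lies on the centre line of the jaws, within the pads' length; the fingertips stand 17 mm ahead of it and the grasp point (between the pads) lies 2 mm behind it (nose_length is the distance from the TCP to the fingertips, in m); z points along the fingers, y is the line along which they close (so a half turn about z gives the same grasp; the last joint's range is limited). The gripper opens to 85 mm and grips with 20 to 120 N. Pads are 22 mm wide; open, the fingers measure 114 mm over their backs; the gripper's body (76 mm by 85 mm) begins 54 mm behind the grasp point. The pads swing forward as they close: fully open they stand 13 mm farther back than shut.
Start: joints at [-1.296, 0.276, 1.505, -0, 1.361, -0.121], TCP at [0.222, -0.531, 0.248] pointing down, gripper open.
Joint ranges: [-2.89, 2.89], [-0.75, 2.08], [0.22, 2.7], [-1.18, 4.32], [0.11, 2.71], [-2.7, 2.7]. Speed limits (rad/s): [2.57, 2.57, 3.14, 3.14, 3.14, 3.14].

### API

Orientations are given as a unit quaternion [w, x, y, z].
In Python, from rig import get_state, get_image, sign_off, find_in, place_of, nose_length gives the robot as it stands.
- The arm moves only by the tool apply_moves, never from a script. Its argument "deltas" is one flat list of numbers, 5 for each row, row after row: the finger opening in mm, from 0 to 85.4, then the shift along the tool's x, y, z in mm, then the turn about the tool's z in degrees. A call has 1 to 12 rows; each row is the pose to reach, as a shift and turn from the pose commanded when the call began, along the tool's axes at that moment; what a row does not reach only later rows make up. A row lasts 1/12 s, in which the tool goes at most 41.7 mm and 7.16 degrees, less where a joint would pass 70% of its speed; a pose out of reach is approached as far as the arm can. A call with a gripper value outside its range is refused whole. The fingers move at their own pace and stop on an object; "squeeze" is the grip in N (left out, the last holds). Time passes only in rows, so rows that repeat a pose let the fingers close. It gives the time, the measured TCP pose, the force, the opening and the grip force at its end, in the units of the state.
- get_state(): the state, without advancing time (a new reading comes with each control period).
- get_image(name): name is "scene" or "top" or "wrist"; returns a dict with "frame" (480x640x3 uint8, red, green, blue), "K" (3x3 intrinsics, pixels), "k1" (the pictures are not rectified: a ray, as slopes to the right and down, at radius r is drawn at 1 + k1 r^2 times it, then the intrinsics apply), "position" and "orientation" of the camera in the world. Camera axes: x right, y down, z forward; pixel columns grow to the right and rows downward; lengths in m; the calibration is good to about 2 mm. A picture is of the moment at which its call begins. There is no depth.
- sign_off(): hands the job in; it is judged then, once.
Trained networks look in a picture, given as the dict that the camera call returned (one of the last four; its "shot" number tells which), for a name from the list of things; names that differ only in an ending like _2 or _b are one class to them, and where a whole thing is asked for, a point or a joint stands for the part that bears it (a point fixed in the world has none). Each returns a list of dicts, best first, with "score" (0 to 1); they miss things now and then, are a little off and sometimes report something else, mostly with a low value. They report only what shows in the picture. A call takes as long as a camera call.
- find_in(query, picture): "point" ([column, row] in pixels, amid what is visible of it).
- place_of(query, picture): "point" ([column, row] in pixels: a listed point, or the origin of a listed thing).
The state is a dict: "clock": time; "qpos": joint angles; "qd": joint speeds; "effort": joint torques, N m; "position": TCP position; "ee_rot": TCP orientation; "contact_force": force on the tool from outside, world axes, zero at the start; "moment": the same for the moment, N m; "width": finger opening in m; "gripper_force": force on a finger pad.
Only numpy, scipy, OpenCV 4.12 (cv2) and the standard library are available. Lean on these libraries where they do the work, as an engineer would, in place of code of your own. Each camera call takes 0.05 s, during which the arm holds its last target. There are 200 camera calls.

## Working session

There is one attempt and no reset: what is moved stays moved. The work goes in short steps, Python scripts to look and compute and a tool call to move; the robot and the scene stay as the last step left them, time stands still between calls to the robot, and variables do not carry over. Pictures are saved under pics/ and viewed, at most 10 in all, crops included, and the job is handed in when it is done.

Besides the shell and the picture viewer there is one more tool, called after "Emit:" in YAML: its name, and indented under it one key for each argument. apply_moves: Moves the arm, as the interface text tells. Its arguments: {"type":"object","properties":{"deltas":{"type":"array"},"squeeze":{"type":"number"}},"required":["deltas"]}

```bash
mkdir -p pics
cat > h.py <<'E'
import numpy as np, cv2
from rig import *
from scipy.spatial.transform import Rotation as R
def q2R(q): return R.from_quat([q[1],q[2],q[3],q[0]]).as_matrix()
def ray(im,p):
    K=np.array(im["K"]); d=np.array([(p[0]-K[0,2])/K[0,0],(p[1]-K[1,2])/K[1,1]]); u=d.copy()
    for _ in range(30): u=d/(1+im["k1"]*(u@u))
    v=q2R(im["orientation"])@np.array([u[0],u[1],1]); return np.array(im["position"]),v/np.linalg.norm(v)
def atz(im,p,z):
    o,v=ray(im,p); return o+v*(z-o[2])/v[2]
def tri(rs):
    A=np.zeros((3,3));b=np.zeros(3)
    for o,v in rs: M=np.eye(3)-np.outer(v,v);A+=M;b+=M@o
    x=np.linalg.solve(A,b); return x,[np.linalg.norm((np.eye(3)-np.outer(v,v))@(x-o)) for o,v in rs]
def proj(im,X):
    c=q2R(im["orientation"]).T@(np.array(X)-np.array(im["position"])); u=c[:2]/c[2]; u=u*(1+im["k1"]*(u@u)); K=np.array(im["K"])
    return np.array([K[0,0]*u[0]+K[0,2],K[1,1]*u[1]+K[1,2]])
def save(im,n,box=None,f=1):
    a=im["frame"][:,:,::-1]
    if box: a=a[box[1]:box[3],box[0]:box[2]]
    cv2.imwrite("pics/"+n,cv2.resize(a,None,fx=f,fy=f,interpolation=cv2.INTER_CUBIC))
E
python3 - <<'E'
from h import *
np.set_printoptions(precision=4,suppress=True)
s=get_state(); print(s, nose_length)
ims={n:get_image(n) for n in("scene","top")}
for n,im in ims.items():
    save(im,n+".png"); print(n,im["position"])
for q in["button_top","wheel_crown","radio","matchbox","jar","mug","calculator","tape","stapler","milk_can","sauce"]:
    rs=[]
    for n,im in ims.items():
        r=place_of(q,im)
        if r: print(q,n,np.array(r[0]["point"]),round(r[0]["score"],2)); rs.append(ray(im,r[0]["point"]))
    if len(rs)==2: print("   ",*tri(rs))
E
```

```text
{'clock': 0.0, 'qpos': array([-1.296 ,  0.2766,  1.5062, -0.    ,  1.3607, -0.121 ]), 'qd': array([-0.0003, -0.0005, -0.0007,  0.0008, -0.0011, -0.0014]), 'effort': array([ -0.0002, -41.6773, -24.5805,   0.    ,   0.0111,  -0.    ]), 'position': array([ 0.2215, -0.5301,  0.2474]), 'ee_rot': array([-0.0009,  0.9805,  0.1966, -0.0001]), 'contact_force': array([-0.5103, -0.0777,  0.4746]), 'moment': array([-0.0005, -0.0028, -0.0036]), 'gripper_force': 0.0, 'width': 0.08543312492318623} 0.017
scene [1.3373 0.7646 0.9475]
top [0.4803 0.069  1.1624]
button_top top [275.7 262.3] 0.52
wheel_crown scene [320.5 193.5] 0.76
wheel_crown top [352.4 276.4] 0.74
    [ 0.4998 -0.0126  0.1509] [np.float64(0.00011519642489604379), np.float64(0.00011519642489600316)]
radio scene [341.1 263.9] 0.6
radio top [311.2 267.8] 0.85
    [ 0.5183  0.0613 -0.0052] [np.float64(0.003684628953998978), np.float64(0.0036846289539990505)]
matchbox scene [346.1 210.9] 0.88
matchbox top [306.4 274. ] 0.75
    [0.5047 0.0681 0.1441] [np.float64(0.00030610705846259025), np.float64(0.00030610705846276183)]
jar scene [286.6
[... 414 characters left out ...]
17900205291044), np.float64(0.001221790020529073)]
tape scene [338.  261.4] 0.38
tape top [339.8 341.2] 0.84
    [ 0.3784 -0.0275 -0.1403] [np.float64(0.027909607311905737), np.float64(0.027909607311905702)]
stapler scene [364.5 339.9] 0.6
stapler top [210.2 196.7] 0.89
    [0.667  0.2609 0.0037] [np.float64(0.0028934962429641243), np.float64(0.0028934962429641563)]
milk_can scene [267.7 258. ] 0.62
milk_can top [377.9 220.2] 0.78
    [ 0.6172 -0.078  -0.0024] [np.float64(0.00045360477113947197), np.float64(0.00045360477113945137)]
sauce scene [324.  301.1] 0.94
sauce top [280.9 210.8] 0.64
    [ 0.6369  0.1197 -0.0007] [np.float64(0.00024591993822352945), np.float64(0.00024591993822325754)]
```

View pics/scene.png

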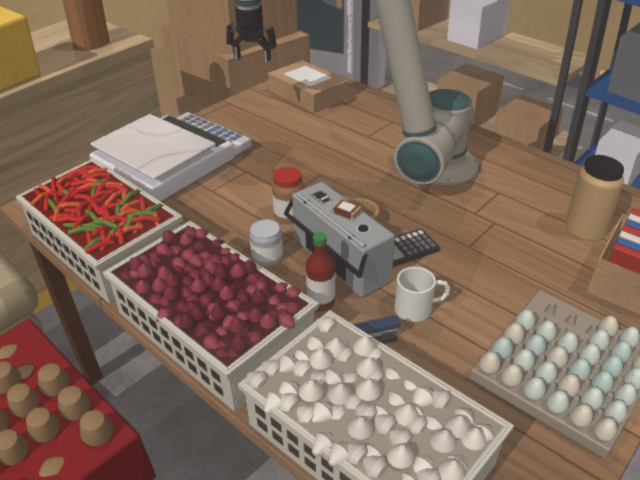

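View pics/top.png

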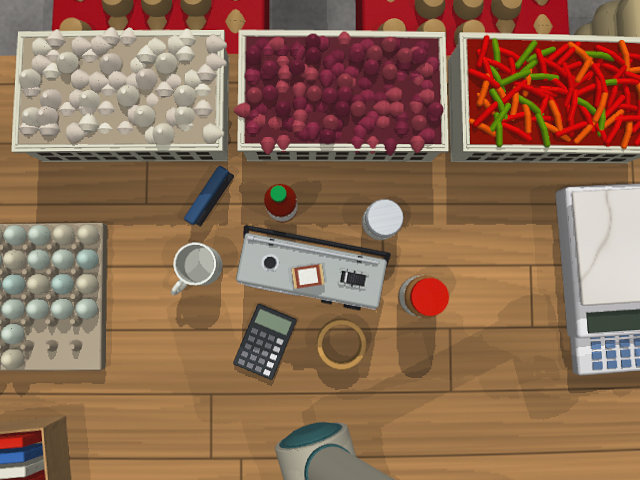

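Run:
```python
from h import *
im=get_image("top"); print(place_of("button_top",im)[:3])
for p in [r["point"] for r in place_of("button_top",im)[:2]]: print(atz(im,p,.146))
print(atz(im,place_of("wheel_crown",im)[0]["point"],.149))
print(q2R(get_state()["ee_rot"]).round(3))
```

```text
[{'point': [273.0, 260.0], 'score': 0.58}]
[0.52940872 0.12727593 0.146     ]
[ 0.50009942 -0.01284664  0.149     ]
[[ 0.923  0.386  0.   ]
 [ 0.386 -0.923 -0.   ]
 [-0.     0.    -1.   ]]
```

The scene view shows the radio's button at (363,229) and the wheel at (322,194). In the top view the button is at (270,263), the matchbox at (307,276) and the wheel at (352,278). Next I fly to a point above the radio with the fingers shut.

Emit:
apply_moves:
  deltas: [0,30,-26,-40,-5,0,60,-52,-70,-12,0,100,-86,-90,-19,0,135,-118,-100,-26,0,170,-148,-110,-33,0,205,-179,-112,-40,0,240,-209,-112,-47,0,271,-236,-112,-54,0,302,-263,-112,-57.5,0,333,-290,-112,-57.5,0,364,-317,-112,-57.5,0,395,-344,-112,-57.5]
  squeeze: 20

```text
clock: 2.4
position: [0.4301, -0.107, 0.3605]
ee_rot: [0.001, 0.765, 0.644, 0.0]
contact_force: [-0.2, -0.2, -0.0]
width: -0.0002
gripper_force: 0.0
```

Run:
```python
from h import *
s=get_state(); M=q2R(s["ee_rot"]); print(s["clock"],s["position"],M.round(3)); print(M.T@(np.array([.50,.06,.36])-s["position"])*1000)
```

```text
2.4 [ 0.43010297 -0.10704293  0.3604965 ] [[ 0.171  0.985  0.001]
 [ 0.985 -0.171 -0.001]
 [-0.     0.001 -1.   ]]
[176.52698229  40.33835233   0.47374254]
```

Emit:
apply_moves:
  deltas: [0,40,10,0,0,0,80,20,0,0,0,120,30,0,0,0,160,36,0,0,0,176,40,0,0,0,176,40,0,0]

```text
clock: 2.9
position: [0.5003, 0.0612, 0.3596]
ee_rot: [-0.001, 0.763, 0.646, 0.001]
contact_force: [-0.6, 0.6, 0.7]
width: -0.0002
gripper_force: 0.0
```

Run:
```python
from h import *
s=get_state(); im=get_image("wrist"); save(im,"w1.png"); print(s["position"],im["position"],q2R(im["orientation"]).round(2))
for q,z in[("button_top",.146),("wheel_crown",.149),("matchbox",.14)]:
    for r in place_of(q,im)[:2]: print(q,r,atz(im,r["point"],z))
```

```text
[0.50025188 0.06117225 0.35962876] [0.51243655 0.13177892 0.48587408] [[ 0.99 -0.16 -0.05]
 [-0.17 -0.95 -0.27]
 [-0.    0.27 -0.96]]
button_top {'point': [336.0, 135.3], 'score': 0.85} [0.52801105 0.13397359 0.146     ]
button_top {'point': [329.2, 186.6], 'score': 0.73} [0.51398714 0.08727419 0.146     ]
wheel_crown {'point': [328.1, 282.0], 'score': 0.62} [ 0.49702269 -0.01056211  0.149     ]
matchbox {'point': [319.2, 206.8], 'score': 0.74} [0.50080643 0.06803204 0.14      ]
```

View pics/w1.png

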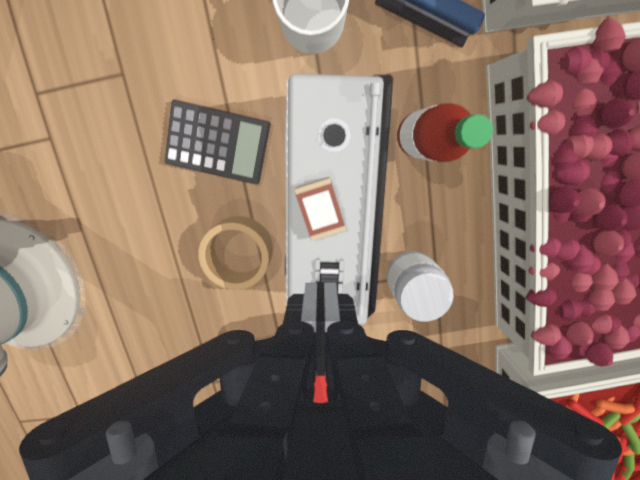

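The wrist view shows the button at (334,135), the matchbox at (321,209) and the wheel at (330,272), with its white line on the button's side. I lower and shift for a second, nearer view.

Emit:
apply_moves:
  deltas: [0,-20,0,30,0,0,-40,0,60,0,0,-60,0,90,0,0,-60,0,90,0,0,-60,0,90,0]

```text
clock: 3.52
position: [0.4875, -0.0031, 0.2691]
ee_rot: [-0.001, 0.766, 0.642, -0.001]
contact_force: [0.3, -0.7, 0.3]
width: 0.0001
gripper_force: 0.0
```

Run:
```python
from h import *
s=get_state(); im=get_image("wrist"); save(im,"w2.png"); print(s["position"],im["position"])
t=get_image("top")
for q,z in[("button_top",.146),("wheel_crown",.149),("matchbox",.14)]:
    for r in place_of(q,im)[:2]: print(q,r,atz(im,r["point"],z))
for X in([.5255,.134,.146],[.4985,-.0115,.149]): print(proj(im,X),proj(t,X))
save(t,"t2.png",(225,215,405,315),4)
```

```text
[ 0.48752102 -0.00312092  0.2690718 ] [0.50079216 0.06748883 0.3951805 ]
button_top {'point': [339.3, 23.3], 'score': 0.65} [0.52499355 0.13748273 0.146     ]
wheel_crown {'point': [338.1, 248.2], 'score': 0.62} [ 0.49957926 -0.0113234   0.149     ]
matchbox {'point': [321.1, 138.1], 'score': 0.79} [0.50088403 0.06865754 0.14      ]
[340.95297669  28.94480621] [269.18516501 262.21942496]
[336.70732311 248.66359433] [351.64557945 277.21005384]
```

View pics/w2.png

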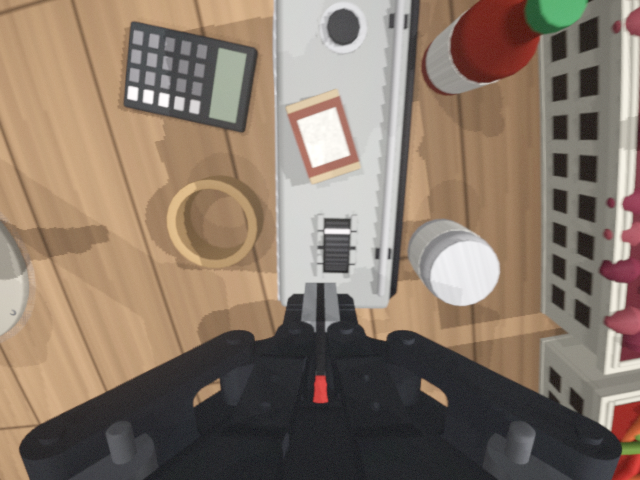

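The near wrist view shows the button at (343,27), the wheel spanning (322-353, 215-273) with its white line at about (337,232), and the matchbox clear of both.

Run:
```python
from h import *
im=get_image("wrist"); t=get_image("top"); s=get_state()
g=cv2.cvtColor(im["frame"],cv2.COLOR_RGB2GRAY)
def dark(g,b,th):
    m=(g[b[1]:b[3],b[0]:b[2]]<th).astype(np.uint8); n,_,st,c=cv2.connectedComponentsWithStats(m); i=1+np.argmax(st[1:,4]); return c[i]+b[:2],st[i]
p,st=dark(g,(318,3,372,55),90); print(p,st)
gt=cv2.cvtColor(t["frame"],cv2.COLOR_RGB2GRAY); pt,stt=dark(gt,(258,250,283,275),90); print(pt,stt)
B=atz(im,p,.146); print(B,atz(t,pt,.146),tri([ray(im,p),ray(t,pt)]))
W=atz(im,(337,244.5),.149); print(W,np.linalg.norm(W[:2]-B[:2]))
M=q2R(s["ee_rot"]); print(s["position"],M.T@(B-s["position"])*1000, M.T@(W-s["position"])*1000)
d=(B-W);print(np.degrees(np.arctan2(d[1],d[0])), np.degrees(np.arctan2(M[1,0],M[0,0])))
```

```text
[337.83333333  32.59472422] [  5  13  31  34 834]
[269.59259259 262.13888889] [  6   7  12  11 108]
[0.52635301 0.13481866 0.146     ] [0.52564063 0.13328138 0.146     ] (array([0.52541998, 0.13272389, 0.15422024]), [np.float64(0.00015054386587193012), np.float64(0.00015054386587202043)])
[ 0.50277635 -0.00751374  0.149     ] 0.14427186538129128
[ 0.48971406 -0.00116916  0.2713019 ] [140.21299385  12.67930906 125.36034807] [ -4.05527592  13.62794362 122.33750658]
80.5946390307978 80.22106116020504
```

Emit:
apply_moves:
  deltas: [0,35,3,0,0,0,70,6,0,0,0,105,9,10,0,0,140,12.5,30,0,0,140,12.5,60,0,0,140,12.5,85,0,0,140,12.5,95,0,0,140,12.5,95,0,0,140,12.5,95,0,0,140,12.5,95,0]

```text
clock: 4.7
position: [0.5265, 0.1341, 0.1768]
ee_rot: [0.001, 0.765, 0.644, 0.001]
contact_force: [0.0, 0.2, -1.4]
width: 0.0001
gripper_force: 0.0
```

Run:
```python
from h import *
s=get_state(); t=get_image("scene"); w=get_image("wrist"); print(s["clock"],s["position"],s["contact_force"])
M=q2R(s["ee_rot"]); print(M.T@(np.array([.526,.134,.163])-s["position"])*1000)
tip=s["position"]+M[:,2]*.017; print(tip,proj(t,tip),proj(w,tip))
a=cv2.resize(t["frame"][160:260,290:410,::-1],(480,400),interpolation=3); b=cv2.resize(w["frame"][:,:,::-1],(320,240)); b=cv2.copyMakeBorder(b,0,160,0,0,0)
cv2.imwrite("pics/b1.png",np.hstack([a,b]))
```

```text
4.7 [0.52649572 0.13413218 0.17679988] [ 0.04188412  0.16503567 -1.36818301]
[-0.22758982 -0.51162368 13.79805386]
[0.52655399 0.13413775 0.15979998] [363.58061496 221.89105805] [319.27598967 303.79151621]
```

View pics/b1.png

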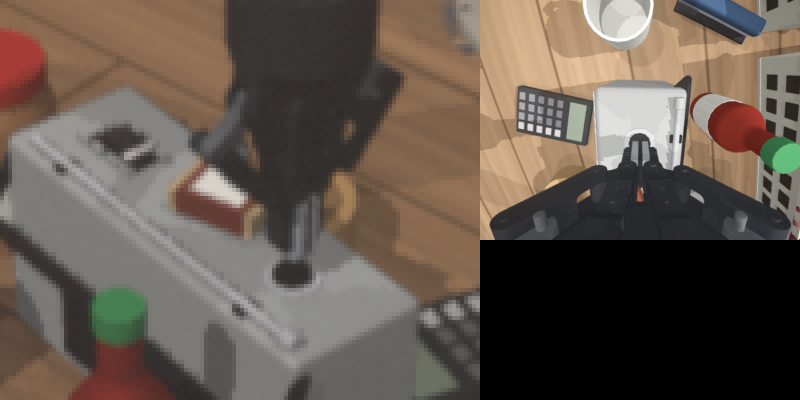

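The scene crop shows the closed fingertips directly above the dark button, at crop (293,272). I descend gently.

Emit:
apply_moves:
  deltas: [0,0,-0.5,4,0,0,0,-0.5,8,0,0,0,-0.5,11,0,0,0,-0.5,13,0,0,0,-0.5,13,0,0,0,-0.5,13,0]

```text
clock: 5.3
position: [0.5245, 0.1341, 0.162]
ee_rot: [0.0, 0.765, 0.644, -0.0]
contact_force: [-0.4, -0.1, 2.7]
width: -0.0001
gripper_force: 1.0
```

Emit:
apply_moves:
  deltas: [0,0,0,1,0,0,0,0,2,0,0,0,0,2,0]

```text
clock: 5.55
position: [0.5246, 0.1342, 0.16]
ee_rot: [0.0, 0.765, 0.644, -0.0]
contact_force: [-0.9, -2.0, 2.8]
width: 0.0
gripper_force: 1.6
```

Emit:
apply_moves:
  deltas: [0,0,0,1,0,0,0,0,1,0,0,0,0,1,0]

```text
clock: 5.8
position: [0.5245, 0.1342, 0.1591]
ee_rot: [0.0, 0.765, 0.644, -0.0]
contact_force: [-1.3, -0.8, 4.5]
width: 0.0004
gripper_force: 1.9
```

Emit:
apply_moves:
  deltas: [0,0,0,1,0,0,0,0,1,0,0,0,0,1,0]

```text
clock: 6.05
position: [0.5246, 0.1342, 0.159]
ee_rot: [0.0, 0.765, 0.644, 0.0]
contact_force: [-2.4, -1.6, 9.7]
width: -0.0001
gripper_force: 4.4
```

The button has bottomed: 9.7 N, with no more travel. I release it, lift, and go to the wheel's view.

Emit:
apply_moves:
  deltas: [0,0,0,-3,0,0,0,0,-8,0,0,0,0,-20,0,0,-5,0,-50,0,0,-35,-4,-70,0,0,-70,-8,-75,0,0,-105,-10,-75,0,0,-135,-11,-75,0,0,-140,-11,-75,0,0,-140,-11,-75,0,0,-140,-11,-75,0,0,-140,-11,-75,0]

```text
clock: 7.05
position: [0.4903, -0.0007, 0.2328]
ee_rot: [-0.0, 0.765, 0.644, 0.0]
contact_force: [0.3, 0.6, 0.9]
width: 0.0003
gripper_force: 0.0
```

Run:
```python
from h import *
s=get_state(); im=get_image("wrist"); t=get_image("top"); s2=get_state(); print(s["clock"],s["position"],s2["position"],s["contact_force"])
for q,z in[("button_top",.146),("wheel_crown",.149),("matchbox",.14)]:
    for r in place_of(q,im)[:1]: print(q,r,atz(im,r["point"],z))
B=np.array([.526,.134,.146]);u=np.array([.168,.986,0]);W=B-.15*u;W[2]=.149
print(W,proj(im,W),proj(t,W),proj(im,B),proj(t,B))
M=q2R(s["ee_rot"]); print(M.T@(W-s["position"])*1000)
a=cv2.resize(im["frame"][180:300,270:410,::-1],(560,480),interpolation=3); cv2.imwrite("pics/wh1.png",a)
g=cv2.cvtColor(t["frame"],cv2.COLOR_RGB2GRAY)
np.savez("before.npz",top=t["frame"])
```

```text
7.05 [ 0.4902933  -0.00069342  0.23282292] [ 0.49023209 -0.00054193  0.23283338] [0.34729002 0.5873585  0.87431247]
button_top {'point': [343.8, 9.6], 'score': 0.97} [0.5274929  0.13638482 0.146     ]
wheel_crown {'point': [333.1, 271.9], 'score': 0.86} [ 0.49713383 -0.0125396   0.149     ]
matchbox {'point': [316.7, 142.1], 'score': 0.59} [0.50060473 0.06917324 0.14      ]
[ 0.5008 -0.0139  0.149 ] [339.01599052 272.92961384] [352.99234501 275.90046316] [341.79453611  14.79428949] [269.18590221 261.93660838]
[-11.31356117  12.60181601  83.81099914]
```

View pics/wh1.png

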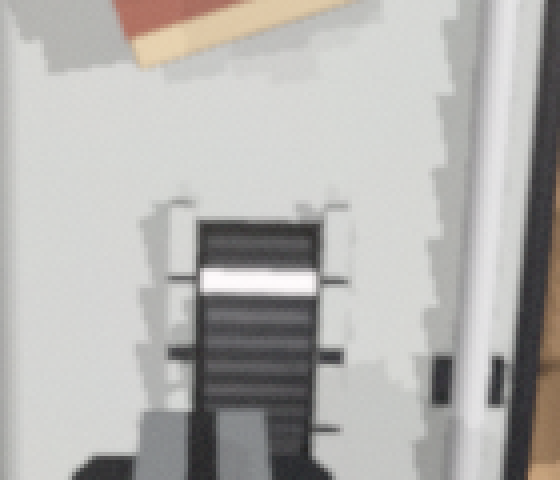

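Run:
```python
from h import *
s=get_state(); im=get_image("wrist"); M=q2R(s["ee_rot"]); print(s["position"],s["contact_force"])
W=atz(im,(334.5,268.5),.147); print(W,M.T@(W-s["position"])*1000)
g=cv2.cvtColor(im["frame"],cv2.COLOR_RGB2GRAY); r=g[225:290,326:344].mean(1); print(225+np.argmax(r))
m=(g[0:40,320:370]<90).astype(np.uint8);n,_,st,c=cv2.connectedComponentsWithStats(m);i=1+np.argmax(st[1:,4]);p=c[i]+[320,0];print(p,st[i],atz(im,p,.146))
```

```text
[ 0.49008829 -0.00088627  0.23287808] [-0.6264944   0.15512491 -0.49236031]
[ 0.49812304 -0.01142226  0.147     ] [-9.03560762  9.7158068  85.87531307]
249
[342.567718    15.11688312] [   4    0   38   35 1078] [0.52603041 0.13350331 0.146     ]
```

Emit:
apply_moves:
  deltas: [0,-3,11,25,0,0,-3,11,50,0,0,-3,11,60,0,0,-3,11,63,0,0,-3,11,63,0,0,-3,11,63,0,0,-3,11,63,0]

```text
clock: 7.93
position: [0.5011, -0.0066, 0.1713]
ee_rot: [0.001, 0.765, 0.644, 0.001]
contact_force: [-0.8, 0.3, 0.0]
width: 0.0002
gripper_force: 0.0
```

Run:
```python
from h import *
s=get_state(); M=q2R(s["ee_rot"]); print(s["position"],s["contact_force"],M.T@(np.array([.4995,-.0125,.166])-s["position"])*1000)
t=get_image("scene"); print(proj(t,s["position"]+M[:,2]*.017)); save(t,"s3.png",(290,160,390,235),6)
```

```text
[ 0.50110705 -0.00661599  0.17128358] [-0.76407129  0.25306442  0.03889689] [-6.07180738 -0.59391577  5.282119  ]
[321.99470446 193.52782443]
```

View pics/s3.png

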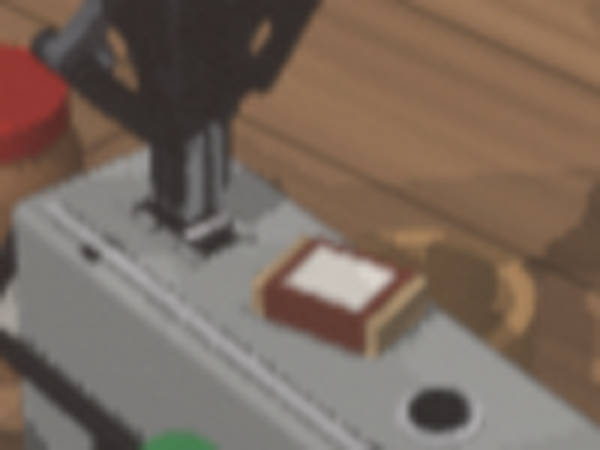

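The scene crop shows the shut fingertips just over the wheel at crop (195,215), the white line uncovered at (208,227), the matchbox untouched, and the button back out at (440,408). I lower to light contact.

Emit:
apply_moves:
  deltas: [0,0,0,2,0,0,0,0,4,0,0,0,0,5,0,0,0,0,5,0,0,0,0,5,0]

```text
clock: 8.4
position: [0.5006, -0.0066, 0.1659]
ee_rot: [0.001, 0.765, 0.644, 0.0]
contact_force: [-0.9, 1.5, 5.1]
width: -0.0005
gripper_force: 2.5
```

Emit:
apply_moves:
  deltas: [0,0,0,0.5,0,0,0,0,0.5,0,0,0,0,0.5,0]

```text
clock: 8.65
position: [0.5006, -0.0066, 0.1658]
ee_rot: [0.001, 0.765, 0.644, 0.001]
contact_force: [-1.8, 0.3, 8.1]
width: 0.0
gripper_force: 3.9
```

Emit:
apply_moves:
  deltas: [0,-1,0,-0.3,0,0,-2,0,-0.3,0,0,-3,0,-0.3,0,0,-4,0,-0.3,0,0,-5,0,-0.3,0]

```text
clock: 9.07
position: [0.4998, -0.0112, 0.1659]
ee_rot: [0.0, 0.765, 0.644, 0.001]
contact_force: [-0.6, 0.9, 6.5]
width: -0.0001
gripper_force: 3.3
```

Emit:
apply_moves:
  deltas: [0,-1,0,0,0,0,-2,0,0,0,0,-3,0,0,0,0,-4,0,0,0]

```text
clock: 9.4
position: [0.4989, -0.0157, 0.1659]
ee_rot: [0.001, 0.765, 0.644, 0.0]
contact_force: [-1.3, -0.3, 7.1]
width: -0.0001
gripper_force: 3.4
```

Emit:
apply_moves:
  deltas: [0,-1,0,-0.1,0,0,-2,0,-0.1,0,0,-3,0,-0.1,0,0,-4,0,-0.1,0,0,-4.6,0,-0.1,0,0,-4.6,0,-0.1,0]

```text
clock: 9.9
position: [0.498, -0.0201, 0.1659]
ee_rot: [0.0, 0.765, 0.644, 0.0]
contact_force: [-1.8, 0.0, 6.7]
width: 0.0
gripper_force: 3.2
```

Run:
```python
from h import *
s=get_state(); t=get_image("scene"); print(s["position"],s["contact_force"]); save(t,"s4.png",(290,160,390,235),6)
```

```text
[ 0.49799989 -0.02010076  0.16586592] [-1.84031126  0.01661502  6.65710285]
```

View pics/s4.png

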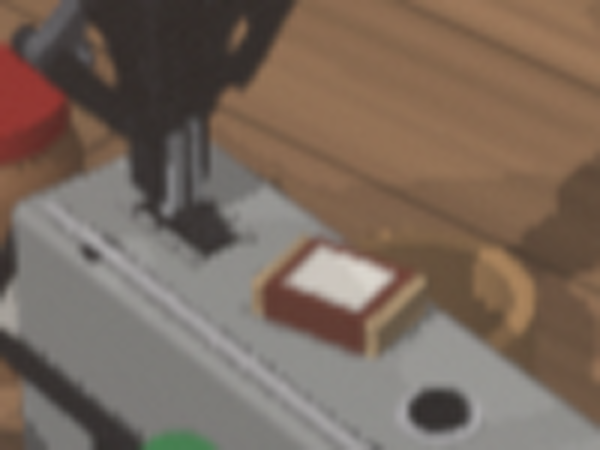

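The crop shows that the white line has rolled under the fingertip and that the radio and matchbox are unmoved. I lift straight up and inspect.

Emit:
apply_moves:
  deltas: [0,0,0,-2,0,0,0,0,-6,0,0,-2,0,-20,0,0,-10,0,-40,0,0,-10,0,-65,0,0,-10,0,-90,0,0,-10,0,-90,0,0,-10,0,-90,0,0,-10,0,-90,0,0,-10,0,-90,0]

```text
clock: 10.78
position: [0.4954, -0.0296, 0.2537]
ee_rot: [-0.001, 0.765, 0.644, -0.001]
contact_force: [-0.0, 0.5, -0.5]
width: -0.0
gripper_force: 0.0
```

Run:
```python
from h import *
s=get_state(); im=get_image("wrist"); t=get_image("top"); print(s["clock"],s["position"],s["contact_force"])
a=cv2.resize(im["frame"][140:290,260:410,::-1],(400,400),interpolation=3); b=cv2.resize(t["frame"][200:320,180:300+20,::-1],(400,400),interpolation=3)
cv2.imwrite("pics/f1.png",np.hstack([a,b]))
```

```text
10.7833 [ 0.49541432 -0.02964009  0.25368262] [-0.02814964  0.47498326 -0.46210382]
```

View pics/f1.png

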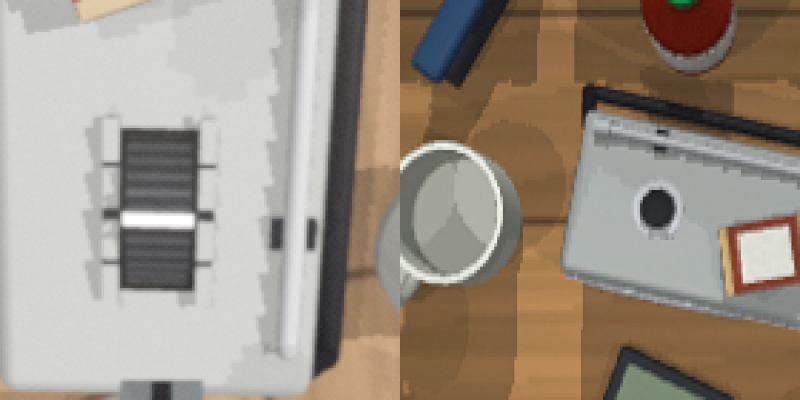

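The wrist crop shows the white line on the crown at the widest marks (row 219 against 214; the small offset is parallax from the line's extra height). The top crop shows the button out and everything in place.

```bash
python3 -c "
from rig import *
print(sign_off())"
```

```text
the job is handed in; nothing more can be done
None
```

The job is handed in: I pressed the button fully in and it sprang back, then rolled the wheel one click away from it into the next notch, with the radio and matchbox unmoved and nothing else touched.

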